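Stand the toppled test-gas bottle back in its tray

TASK

The test-gas bottle with the regulator and gauge on its head has toppled over on the bench. Take it by its can, never by the regulator, and stand it upright in the empty shallow tray, flat on the black rubber lining. Handle it gently: do not knock the regulator, lower the bottle until you feel it stand and only then let go, without dropping it or pushing it down hard, and leave the other bottle, the flask and the pipe wrench as they are.

Things in the scene. Friction and masses are not known exactly. Their poses are not given: they have to be found in the camera images.
- bottle: The toppled test-gas bottle: plain aluminium can, 56 mm diameter, straight-sided to 115 mm from the foot, domed shoulder to 130 mm, then the regulator; 172 mm over all. Origin: centre of the flat foot (52 mm across). +z: along the axis from foot to head (up when it stands). +x: the side the gauge is on. It starts lying on its side, axis level, 28 mm up, head roughly away from the robot.
- grip_band (a point): Point on the bottle's axis 95 mm from the foot, near its centre of mass (about 90 mm); axes as the bottle's. The bottle weighs 0.3 to 0.55 kg in all. Grip only the can, best 80 to 110 mm from the foot; a grip of 30 to 60 N holds it without slipping. While it lies it rests on the can and on the rim of the gauge.
- regulator: Regulator fixed on the bottle's head, same origin and axes as the bottle. It takes up 130 to 172 mm from the foot: 28 mm round body, 22 mm knob on its end; a round 40 mm gauge centred 150 mm from the foot, 19 to 40 mm out from the axis towards +x; a thin hose barb 12 to 35 mm out towards -x. At the start the gauge points sideways, 12 degrees below level.
- tray: Shallow grey plastic tray, 160 (x) by 140 (y) mm outside, 3 mm walls, rim 36 mm above the bench, fixed to the left or right of the bottle. Origin: centre of its underside, at bench level; +z up, +x roughly away from the robot. Its floor is lined with sheets of black rubber, now more, now fewer: their flat top lies 5 to 25 mm above the bench; this height is not reported and must be felt for.
- mate: The other test-gas bottle, standing upright on the bench 125 to 150 mm beyond the tray's middle (tray +x): the same 56 mm can with a white 29 mm cap, 152 mm tall, no regulator. Origin: centre of its foot; +z up. Not to be disturbed.
- carton: Open cardboard carton of tube fittings, 190 (x) by 150 (y) by 60 mm high, its two flaps leaning out to 115 mm each side of the middle; fixed, on the other side of the bottle from the tray. Origin: centre of its underside; +z up.
- flask: Black vacuum flask standing upright, 68 mm diameter, 208 mm tall, far to the robot's left. Origin: centre of its underside; +z up.
- pipe_wrench: Red pipe wrench lying flat beyond the bottle's head, 220 mm long, 22 mm high. Origin: on the bench, under it, 112 mm from the jaw end; +x along it towards the jaws.
- table: The bench, white top at height 0.

How it is judged:
At the end, for the whole second after the job is handed in: The bottle stands upright (within 0.06 rad), still and let go in the tray, its foot flat on the liner (foot centre within 51 mm of the tray's middle along x, 41 mm along y, 3 to 28 mm above the bench); the other bottle and the flask still stand (angle between each of bottle, mate, flask's own z axis and vertical below 0.06 rad and x of bottle in the frame of tray between -0.051 and 0.051 m and y of bottle in the frame of tray between -0.041 and 0.041 m and z of bottle in the frame of tray between 0.003 and 0.028 m and linear speed of bottle below 0.02 m/s); the robot touches nothing.
It fails at once if the robot took or pushed the regulator (more than 3 N) (contact force between any of the fingers, the arm and regulator above 3 N).
It fails at once if the regulator was knocked (more than 12 N) (contact force between regulator and anything else above 12 N).
It fails at once if the bottle was pressed hard on the bench (more than 40 N) or banged or pressed down in the tray (more than 30 N) (contact force between bottle and table above 40 N or contact force between bottle and tray above 30 N).
It fails at once if the bottle was let fall or thrown over (faster than 0.25 m/s out of the fingers) (contact force between the fingers and bottle below 0.5 N and linear speed of bottle above 0.25 m/s).
It fails at once if the other bottle, the flask or the pipe wrench was shifted (more than 10 mm) (distance of any of mate, flask, pipe_wrench from where it was at the start of the episode above 0.01 m).
It also fails if it takes over 51 s, if anything falls off the work surface, if the arm or the gripper's body presses on something with over 40 N, if the wrist force passes 120 N, or if a joint passes its speed limit or range.

ROBOT

A 7-joint arm with a two-finger parallel gripper is mounted at the origin on the work surface. World frame = base frame: x ahead of the robot, y to its left, z up, the work surface at z = 0. Lengths are in m, angles in rad, forces in N, time in s.
With the tool pointing down it reaches from about 0.425 to 0.95 m from the base axis. Payload 4.7 kg.
Tool frame: the origin (TCP) lies on the centre line of the jaws, within the pads' length; the fingertips stand robot.nose_length ahead of it and the grasp point (between the pads) lies 8 mm behind it (robot.nose_length is the distance from the TCP to the fingertips, in m); z points along the fingers, x is the direction in which the jaws open and shut, and the axes are right-handed (so a half turn about z gives the same grasp; the last joint's range is limited). The gripper opens to 85 mm and grips with 20 to 120 N. Pads are 22 mm wide; open, the fingers measure 114 mm over their backs; the gripper's body (76 mm by 85 mm) begins 54 mm behind the grasp point. The pads swing forward as they close: fully open they stand 13 mm farther back than shut.
Start: joints at [-1.35, 0.469, -0.049, 1.532, 0.024, 1.141, -0.082], TCP at [0.167, 0.654, 0.242] pointing down, gripper open.
Joint ranges: [-2.59, 2.59], [-0.33, 1.99], [-1.39, 1.29], [0.1, 2.45], [-1.04, 4.18], [0.21, 1.99], [-2.66, 2.66]. Speed limits (rad/s): [2.57, 2.57, 3.14, 3.14, 3.14, 3.14, 3.14].

INTERFACE

Orientations are given as [roll, pitch, yaw] about the fixed x, y, z axes, in that order (R = Rz(yaw) Ry(pitch) Rx(roll)).
In Python, from plant import robot gives the robot as it stands. Calls block until the motion is done:
- robot.goto(position, orientation): joint-space move of the TCP to a pose.
- robot.move_straight(position, vel=0.15, attitude=None, contact_N=None): straight line of the TCP; attitude=None keeps the orientation; vel is the mean speed in m/s. With contact_N (N) it stops when the force on the tool has changed by that much, and returns True; else False.
- robot.move_joints(angles): joint-space move.
- robot.grip(opening, strength=None): opening from 0.0 (shut) to 1.0 (fully open); strength is the grip in N (None keeps the last); returns when the fingers have stopped.
- robot.sleep(seconds).
- robot.inverse_kinematics(position, orientation): joint angles nearest the present ones, or None.
- robot.sense(): the state.
- robot.grab_frame(name): name is "side" or "top"; returns a dict with "image" (384x512x3 uint8, red, green, blue), "range_z" (384x512 float32, m along the optical axis (not along the pixel's ray), 0 where there is no reading), "fx", "fy", "cx", "cy" (pixels), "R" (3x3) and "t" (3): a world point X has camera coordinates R X + t. Camera axes: x right, y down, z forward; pixel columns grow to the right and rows downward; lengths in m; the calibration is good to about 2 mm. A picture is of the moment at which its call begins.
A pose or a line that the arm cannot do raises robot.IKError and nothing moves.
- robot.close_job(): hands the job in, once; it reports no verdict.
The state is a dict: "t": time; "joint_pos": joint angles; "joint_velocities": joint speeds; "effort": joint torques, N m; "tcp_pos": TCP position; "tcp_rot": TCP orientation; "wrist_force": force on the tool from outside, world axes, zero at the start; "torque": the same for the moment, N m; "opening": opening from 0.0 (shut) to 1.0 (fully open).
Only numpy, scipy, OpenCV 4.12 (cv2) and the standard library are available. Lean on these libraries where they do the work, as an engineer would, in place of code of your own. Each camera call takes 0.05 s, during which the arm holds its last target. There are 200 camera calls.

## Working session

There is one attempt and no reset: what is moved stays moved. The work goes in short steps, each a Python script; the robot and the scene stay as the last script left them, time stands still between calls to the robot, and variables do not carry over. Pictures are saved under pics/ and viewed, about 8 in all and at most 12, crops included, and the job is handed in when it is done.

```bash
ls; mkdir -p pics
python3 - <<'E'
from plant import robot
import cv2,numpy as np,pickle
s=robot.sense();print(s['t'],s['tcp_pos'],s['tcp_rot'],s['opening'],robot.nose_length)
for n in("top","side"):
    f=robot.grab_frame(n);pickle.dump(f,open(f'{n}0.pkl','wb'))
    cv2.imwrite(f'pics/{n}0.png',f['image'][:,:,::-1]);print(n,f['R'],f['t'],f['fx'],f['cx'],f['cy'])
E
```

```text
pics
0.0 [0.16674057 0.65351348 0.24124968] [3.14151434e+00 1.95188576e-03 1.32103165e+00] 1.0022307093250205 0.011
top [[-0.01166313 -0.9999195  -0.00499677]
 [-0.98093165  0.01241089 -0.19395637]
 [ 0.19400277  0.00263936 -0.98099743]] [0.11146675 0.63114342 1.17173731] 415.12184442163095 250.5751404944193 188.08202812335256
side [[ 0.98338728 -0.18065979 -0.01764955]
 [-0.10730896 -0.50017145 -0.8592516 ]
 [ 0.14640441  0.84687104 -0.51124866]] [-0.59549837  0.16920461  0.84401479] 352.60066644956265 251.1799025172975 185.7244791632
```

View pics/top0.png

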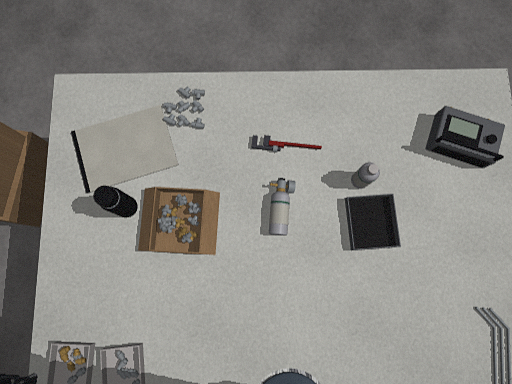

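View pics/side0.png

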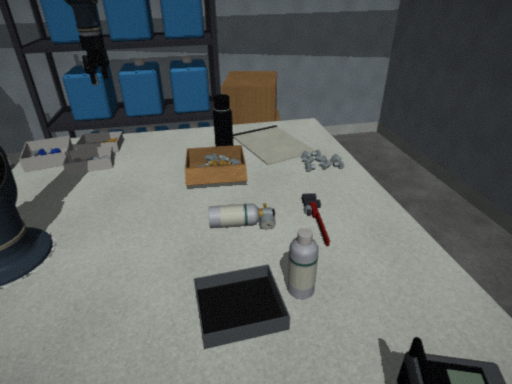

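The top picture shows the bottle lying from its foot at (278,235) to its head at (281,180), with the gauge to the right at (291,186). The tray is centred at about (372,222), the mate at (367,175) and the carton on the left. Next I measure these from depth.

```bash
cat > h.py <<'E'
import numpy as np,pickle
def cloud(f):
    z=f['range_z'].astype(float);v,u=np.mgrid[:z.shape[0],:z.shape[1]]
    P=np.stack([(u-f['cx'])/f['fx']*z,(v-f['cy'])/f['fy']*z,z],-1)
    W=(P-f['t'])@f['R'];W[z==0]=np.nan;return W
E
python3 - <<'E'
from h import *
import cv2
from scipy.optimize import least_squares
for n in('top','side'):
    f=pickle.load(open(n+'0.pkl','rb'));W=cloud(f)
    if n=='top':
        for nm,(u,v) in dict(foot=(278,236),head=(281,178),tray=(372,222),mate=(371,167)).items(): print(nm,W[v,u])
        c0=W[210,279]; t0=W[222,372]
    flat=W.reshape(-1,3)
    d=flat-c0
    m=(abs(d[:,1])<.06)&(abs(d[:,0])<.12)&(flat[:,2]>.012)&(flat[:,2]<.1)
    B=flat[m];print(n,'bottle pts',len(B),B.min(0),B.max(0))
    x0=B[:,0].min(); C=B[(B[:,0]>x0+.008)&(B[:,0]<x0+.105)]
    g=lambda p:np.hypot((C[:,1]-p[0]-p[1]*(C[:,0]-c0[0]))/np.hypot(1,p[1]),C[:,2]-p[2])-.028
    r=least_squares(g,[c0[1],0,.028],loss='soft_l1',f_scale=.002);print(' axis y@x=%.4f'%c0[0],r.x,np.abs(g(r.x)).mean())
    T=flat[(abs(flat[:,0]-t0[0])<.11)&(abs(flat[:,1]-t0[1])<.11)]
    R=T[(T[:,2]>.031)&(T[:,2]<.042)].astype(np.float32); 
    rect=cv2.minAreaRect(R[:,:2]);print(' tray rim',len(R),rect, 'floor z',np.nanmedian(W[218:228,365:378,2]) if n=='top' else np.nanmedian(W[300:310,235:245,2]))
    M=flat[(flat[:,2]>.145)&(abs(flat[:,0]-t0[0]-.137)<.06)&(abs(flat[:,1]-t0[1])<.08)];print(' mate cap',len(M),M.mean(0) if len(M) else '')
f=pickle.load(open('top0.pkl','rb'))
cv2.imwrite('pics/crop0.png',cv2.resize(f['image'][160:260,245:415,::-1],None,fx=4.6,fy=4.6,interpolation=cv2.INTER_CUBIC))
E
```

```text
foot [ 0.49459346  0.02188388 -0.00105133]
head [0.66783684 0.01069212 0.03571952]
tray [ 5.33866509e-01 -2.67626130e-01 -6.47688567e-05]
mate [ 0.67046597 -0.23178977  0.15041216]
top bottle pts 1039 [ 0.49431447 -0.03141251  0.01310988] [0.66783684 0.05096189 0.06399218]
 axis y@x=0.5671 [ 0.01884341 -0.09370785  0.02944082] 0.0014962879797099221Traceback (most recent call last):
  File "<stdin>", line 18, in <module>
cv2.error: OpenCV(4.12.0) /io/opencv/modules/imgproc/src/convhull.cpp:143: error: (-215:Assertion failed) total >= 0 && (depth == CV_32F || depth == CV_32S) in function 'convexHull'
```

Run:
```python
from h import *
import cv2
from scipy.optimize import least_squares
F={n:pickle.load(open(n+'0.pkl','rb')) for n in('top','side')}
t0=np.array([.534,-.2676]);x0=.567
for n,f in F.items():
    W=cloud(f);flat=W.reshape(-1,3);flat=flat[~np.isnan(flat[:,0])]
    B=flat[(abs(flat[:,1]-.02)<.055)&(abs(flat[:,0]-x0)<.12)&(flat[:,2]>.012)&(flat[:,2]<.1)]
    print(n,B.min(0),B.max(0))
    C=B[(B[:,0]>.505)&(B[:,0]<.595)]
    g=lambda p:np.hypot((C[:,1]-p[0]-p[1]*(C[:,0]-x0))/np.hypot(1,p[1]),C[:,2]-p[2])-.028
    r=least_squares(g,[.019,0,.028],loss='soft_l1',f_scale=.001);print(' axis',r.x,np.abs(g(r.x)).mean(),len(C))
    T=flat[(abs(flat[:,0]-t0[0])<.1)&(abs(flat[:,1]-t0[1])<.1)]
    print(' T',len(T),np.histogram(T[:,2],np.arange(-.01,.05,.004))[0])
    R=np.ascontiguousarray(T[(T[:,2]>.02)&(T[:,2]<.045)][:,:2],dtype=np.float32)
    if len(R)>5: print(' rim',cv2.minAreaRect(R))
    M=flat[(flat[:,2]>.142)&(abs(flat[:,0]-.67)<.06)&(abs(flat[:,1]+.232)<.08)];print(' mate cap',len(M),np.median(M,0) if len(M) else '')
f=F['top']
cv2.imwrite('pics/crop0.png',cv2.resize(f['image'][160:260,245:415,::-1],None,fx=4.6,fy=4.6,interpolation=cv2.INTER_CUBIC))
```

```text
top [ 0.49431447 -0.03141251  0.01310988] [0.66783684 0.05096189 0.06399218]
 axis [ 0.01883186 -0.09362405  0.02945212] 0.0014885148444597279 561
 T 4218 [   3  220  994 1326 1016  165   47   44   62   47   72  152   68    2]
 rim ((0.5314528942108154, -0.2604163885116577), (0.1599508672952652, 0.14227016270160675), 3.5097811222076416)
 mate cap 94 [ 0.66395362 -0.23579026  0.15242158]
side [ 0.49637806 -0.03427567  0.01201177] [0.66866162 0.04219176 0.05906242]
 axis [ 0.01682375 -0.09884334  0.02784398] 0.001027949389051275 734
 T 8876 [   0   69 2966 2734 1072  255  235  255  261  266  259  498    6    0]
 rim ((0.5337579846382141, -0.26325172185897827), (0.16037727892398834, 0.14355120062828064), 3.5617706775665283)
 mate cap 169 [ 0.66528166 -0.24411687  0.1514349 ]
```

View pics/crop0.png

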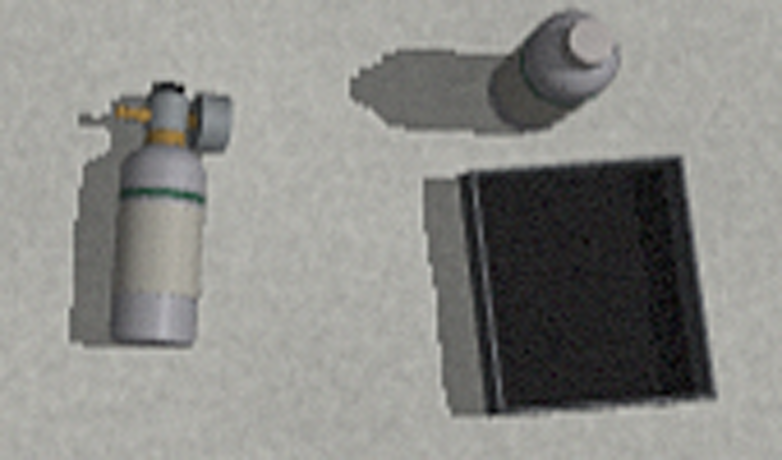

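The crop confirms the geometry: the gauge is on the -y side, the can is clear, and the tray is rotated about 3.5° with no obstacle between it and the bottle. I estimate the bottle foot at (0.497, 0.0245) with its axis yawed -5.5°, the tray middle at (0.533, -0.262), and the mate at (0.665, -0.240). Next is the IK check.

```bash
cat >> h.py <<'E'
from scipy.spatial.transform import Rotation as Ro
def att(phi,tilt):   # heading phi, tilt 0 = tool down, pi/2 = tool level along heading; tool x = left of heading
    h=np.array([np.cos(phi),np.sin(phi),0]);u=np.array([0,0,1.])
    z=np.sin(tilt)*h-np.cos(tilt)*u;x=np.cross(u,h)
    return Ro.from_matrix(np.stack([x,np.cross(z,x),z],1)).as_euler('xyz')
E
python3 - <<'E'
from h import *
from plant import robot
q=robot.inverse_kinematics([.59,.0156,.2],att(-.096,0));print('down',q)
print('low',robot.inverse_kinematics([.59,.0156,.02],att(-.096,0)))
for t in np.radians([30,60,90]): print('rot',robot.inverse_kinematics([.57,.0156,.25],att(-.096,t)))
for ph in [-.1,-.25,-.45,-.6]:
  for z in(.2,.1):
    p=np.array([.528,-.262,z])+.008*np.array([np.cos(ph),np.sin(ph),0])
    q=robot.inverse_kinematics(p,att(ph,np.pi/2));print(ph,z,None if q is None else np.round(q,2))
E
```

```text
down [-0.43817173  0.39015131  0.44592274  1.80965118 -0.1980421   0.9857882
  1.56326233]
low [-0.25211727  0.61329147  0.20730856  1.92023641 -0.20301349  0.62804761
  1.55806474]
rot [-0.71977522  0.08583489  0.59272493  2.15764644  0.17696663  0.40789543
  1.1890701 ]
rot None
rot None
-0.1 0.2 None
-0.1 0.1 [ 1.42  1.25 -0.87  2.4   3.79  1.2  -0.76]
-0.25 0.2 None
-0.25 0.1 None
-0.45 0.2 None
-0.45 0.1 None
-0.6 0.2 None
-0.6 0.1 None
```

Run:
```python
from h import *
from plant import robot
def ik(p,e,flip):
    if flip: e=(Ro.from_euler('xyz',e)*Ro.from_euler('z',np.pi)).as_euler('xyz')
    try: return robot.inverse_kinematics(p,e)
    except robot.IKError: return None
c=np.array([.53,-.262]); 
for T in(90,80,70):
  for fl in(0,1):
    for d in range(-180,180,20):
        ph=np.radians(d);h=np.array([np.cos(ph),np.sin(ph)]);t=np.radians(T)
        r=[]
        for z in(.11,.17):
            p=np.r_[c+.008*np.sin(t)*h,z-.008*np.cos(t)]
            r.append(ik(p,att(ph,t),fl))
        if any(q is not None for q in r): print(T,fl,d,[None if q is None else np.round(q,2) .tolist() for q in r])
for T in(0,-10,-20):
  for fl in(0,1):
   t=np.radians(T);h=np.array([np.cos(.096),-np.sin(.096)])
   print('grasp',T,fl,[None if q is None else np.round(q,2).tolist() for q in (ik(np.r_[np.array([.589,.0156])+.008*np.sin(t)*h,z],att(-.096,t),fl) for z in(.02,.15))])
```

```text
90 0 -160 [[-0.28, 1.35, 0.86, 1.3, 0.23, 1.92, -0.64], [-0.28, 1.26, 0.85, 1.32, 0.3, 1.96, -0.61]]
90 0 -140 [[-0.45, 1.32, 0.88, 1.5, 0.35, 1.61, -0.64], [-0.45, 1.21, 0.87, 1.52, 0.43, 1.64, -0.62]]
90 0 -120 [[-0.63, 1.31, 0.94, 1.72, 0.47, 1.25, -0.69], [-0.63, 1.2, 0.95, 1.74, 0.55, 1.29, -0.67]]
90 0 -100 [[-0.66, 1.17, 0.77, 1.95, 0.9, 1.06, -1.06], [-0.66, 1.05, 0.79, 1.97, 0.96, 1.11, -1.01]]
90 0 -80 [[-0.86, 1.33, 0.97, 2.18, 1.24, 0.63, -1.42], [-0.85, 1.16, 0.99, 2.21, 1.33, 0.72, -1.37]]
90 0 -60 [[-0.36, 0.97, 0.34, 2.36, 1.97, 1.37, -1.83], [-0.51, 0.87, 0.53, 2.4, 2.0, 1.22, -1.78]]
90 0 0 [[1.5, 1.24, -0.91, 2.36, 3.9, 1.03, -0.84], [1.43, 1.0, -0.86, 2.4, 3.86, 1.1, -1.04]]
90 0 20 [[0.42, 1.03, 0.52, 2.24, 4.18, 1.99, -1.74], None]
90 0 40 [[1.61, 1.27, -0.99, 1.96, -0.95, 0.77, -2.12], [1.7, 1.29, -1.18, 1.98, -0.8, 0.67, -2.34]]
90 0 60 [[1.29, 1.1, -0.62, 1.74, -0.92, 1.3, -2.18], [1.28, 1.0, -0.62, 1.76, -0.98, 1.35, -2.22]]
90 0 80 [[0.82, 1.06, -0.05, 1.54, -1.0, 1.85, -2.05], [0.82, 0.97, -0.05, 1.56, -1.03, 1.88, -2.11]]
90 0 100 [[0.84, 1.15, -0.24, 1.3
[... 6034 characters left out ...]
-0.05, 1.25, -0.45, 1.98, 1.17], [0.81, 1.01, -0.43, 1.23, -0.31, 1.98, 0.92]]
grasp 0 0 [[-0.25, 0.61, 0.21, 1.92, -0.2, 0.63, 1.56], [-0.4, 0.44, 0.39, 1.86, -0.21, 0.88, 1.57]]
grasp 0 1 [[-0.49, 0.67, 0.53, 1.94, -0.53, 0.68, -1.29], [-0.72, 0.55, 0.87, 1.87, -0.51, 0.95, -1.28]]
grasp -10 0 [[-0.24, 0.68, 0.22, 1.8, -0.22, 0.86, 1.58], [-0.34, 0.52, 0.36, 1.74, -0.22, 1.1, 1.58]]
grasp -10 1 [[-0.51, 0.76, 0.62, 1.82, -0.54, 0.93, -1.28], [-0.63, 0.62, 0.8, 1.75, -0.47, 1.16, -1.32]]
grasp -20 0 [[-0.22, 0.75, 0.22, 1.68, -0.22, 1.08, 1.58], [-0.29, 0.6, 0.32, 1.62, -0.22, 1.3, 1.58]]
grasp -20 1 [[-0.5, 0.85, 0.66, 1.7, -0.54, 1.16, -1.28], [-0.56, 0.7, 0.77, 1.64, -0.45, 1.37, -1.32]]
```

Upright placement works with the tool nearly level and heading about -100°, after a grasp leaning -15°. I'll raise the arm clear of the flask, go over the bottle, and check from the camera.

```bash
cat >> h.py <<'E'
PHI=-.096; FOOT=np.array([.497,.0245,.028])
def tcp_for(g,phi,tilt):  # TCP for grasp point g
    h=np.array([np.cos(phi),np.sin(phi),0]);return np.asarray(g)+.008*(np.sin(tilt)*h-np.cos(tilt)*np.array([0,0,1.]))
def show(robot,n,name,box=None,k=1):
    import cv2
    im=robot.grab_frame(n)['image'][:,:,::-1]
    if box: im=im[box[2]:box[3],box[0]:box[1]]
    cv2.imwrite('pics/%s.png'%name,cv2.resize(im,None,fx=k,fy=k,interpolation=cv2.INTER_CUBIC))
E
python3 - <<'E'
from h import *
from plant import robot
T=np.radians(-15)
g=FOOT+.092*np.array([np.cos(PHI),np.sin(PHI),0])
e=att(PHI,T)
robot.move_straight([.17,.62,.38],vel=.2)
up=lambda z:tcp_for([g[0],g[1],z],PHI,T)
robot.goto(up(.38),e);print(robot.sense()['joint_pos'])
robot.move_straight(up(.10),vel=.15)
s=robot.sense();print(s['t'],s['tcp_pos'],s['wrist_force'],s['joint_pos'])
show(robot,'side','pre',(170,330,130,250),5)
E
```

```text
[-0.49013377  0.41510588  0.60819729  1.42613908 -0.22980234  1.63586077
  1.60082478]
5.575 [0.58699599 0.01584688 0.09297091] [-0.18489666 -0.23916549 -0.00771081] [-0.4312274   0.65985272  0.52014185  1.72572225 -0.36243532  1.12376025
  1.71694322]
```

View pics/pre.png

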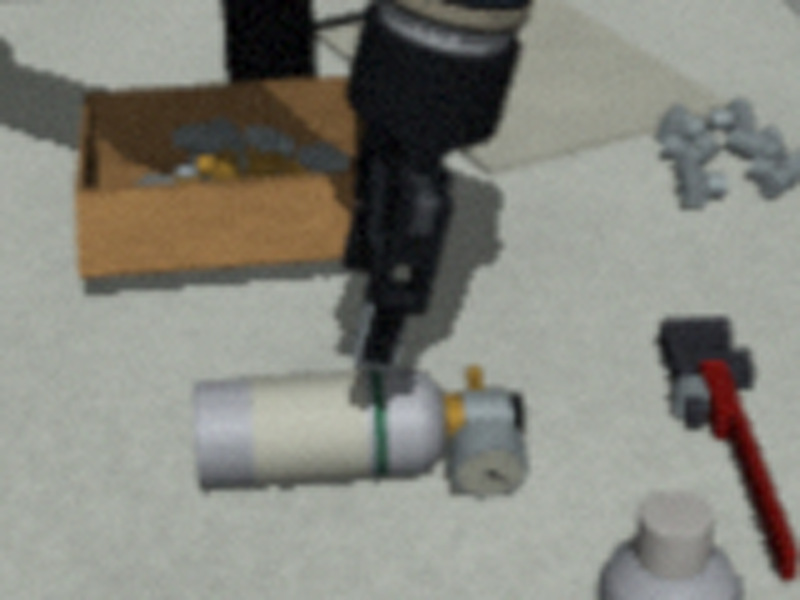

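Fingers are aligned across the can at the green band (375,350 in the crop), well clear of the regulator at x>445. Descending and gripping.

Run:
```python
from h import *
from plant import robot
T=np.radians(-15)
g=FOOT+.092*np.array([np.cos(PHI),np.sin(PHI),0])
up=lambda z:tcp_for([g[0],g[1],z],PHI,T)
print('contact',robot.move_straight(up(.027),vel=.08,contact_N=4))
s=robot.sense();print(s['t'],s['tcp_pos'],s['wrist_force'])
robot.grip(.72,30);s=robot.sense();print(s['opening'],s['wrist_force'])
robot.grip(0.0,45);robot.sleep(.3)
s=robot.sense();print(s['t'],s['tcp_pos'],s['wrist_force'],s['torque'],s['opening'])
show(robot,'side','grip',(170,330,130,250),5)
```

```text
contact False
6.6833 [0.58698911 0.01577271 0.01975654] [ 0.64002605 -0.91666975  0.08775008]
0.7187512820200276 [ 1.2327906  -0.60392192  0.27232491]
7.5667 [0.58676284 0.01576627 0.01966053] [-0.60288339  0.08221364  5.99867004] [-0.06200344  0.06569863  0.03920651] 0.6391275943729432
```

View pics/grip.png

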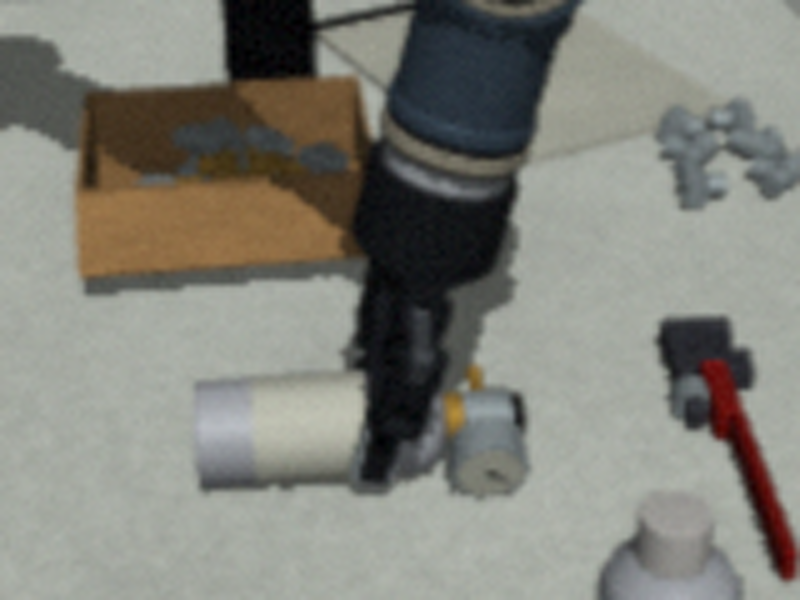

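Grip is on the can just behind the shoulder, opening 54 mm, clear of the regulator. Lift, check the weight, then turn upright.

Run:
```python
from h import *
from plant import robot
T=np.radians(-15)
g=FOOT+.092*np.array([np.cos(PHI),np.sin(PHI),0])
robot.move_straight(tcp_for([g[0],g[1],.045],PHI,T),vel=.03)
s=robot.sense();print(s['t'],s['wrist_force'],s['opening'])
robot.move_straight(tcp_for([g[0],g[1],.30],PHI,T),vel=.12)
A=np.array([g[0],g[1],.30,PHI,T]);B=np.array([.530,-.262,.27,np.radians(-100),np.radians(75)])
for k in range(1,7):
    w=A+(B-A)*k/6
    try: robot.move_straight(tcp_for(w[:3],w[3],w[4]),vel=.05,attitude=att(w[3],w[4]))
    except robot.IKError as ex: print('IK',k,ex);break
    s=robot.sense();print(k,round(s['t'],2),s['tcp_pos'],np.round(s['joint_pos'],2),s['opening'])
show(robot,'side','turn',None,1.5)
```

```text
8.3667 [-0.13392134 -0.46501963 -3.94062439] 0.6395451786008486
1 11.74 [ 0.57904462 -0.03006909  0.28697223] [-0.56  0.32  0.69  1.74 -0.22  1.16  1.4 ] 0.6352352937900959
2 12.86 [ 0.57092131 -0.07792851  0.28238566] [-0.71  0.21  0.82  1.91 -0.01  0.86  1.01] 0.6331094476398889
3 13.99 [ 0.56198653 -0.12628805  0.2782976 ] [-0.95  0.2   1.03  2.04  0.36  0.69  0.44] 0.6338217733278807
4 15.13 [ 0.55181611 -0.17474469  0.27454474] [-1.09  0.41  1.23  2.1   0.57  0.62 -0.01] 0.6387230871577089
5 16.27 [ 0.54052807 -0.22262462  0.27117813] [-1.01  0.69  1.25  2.07  0.62  0.68 -0.29] 0.6405584090367535
6 17.39 [ 0.52867892 -0.2695069   0.2681715 ] [-0.88  0.97  1.24  1.97  0.56  0.84 -0.42] 0.6398535151244037
```

View pics/turn.png

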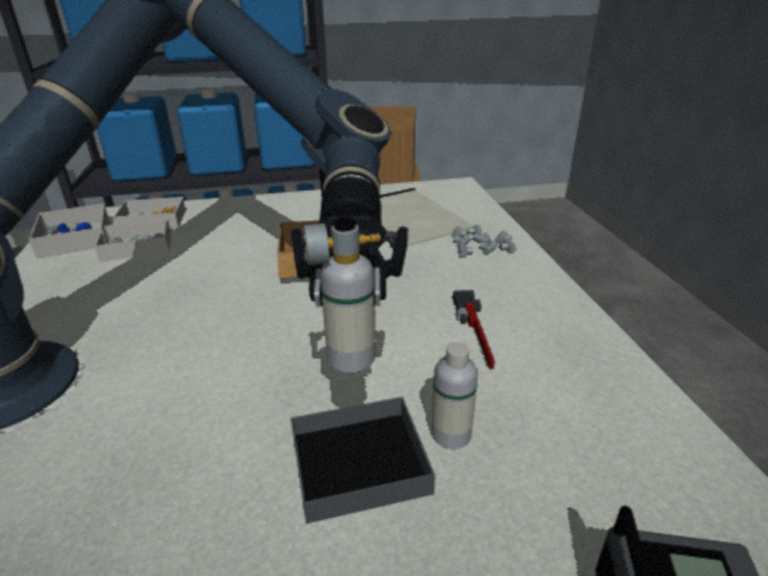

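The bottle is upright above the tray with the gauge on the -x side, foot at px (350,365), clear of the mate. Next I measure its tilt and foot position from the depth images.

```bash
cat >> h.py <<'E'
def fit(robot,c,z0,z1,cams=('side','top')):
    from scipy.optimize import least_squares
    for n in cams:
        W=cloud(robot.grab_frame(n)).reshape(-1,3)
        P=W[(np.hypot(W[:,0]-c[0],W[:,1]-c[1])<.05)&(W[:,2]>z0)&(W[:,2]<z1)]
        if len(P)<60: print(n,len(P));continue
        zm=(z0+z1)/2
        def r(p):
            a=np.array([p[2],p[3],1]);a/=np.linalg.norm(a);d=P-[p[0],p[1],zm]
            return np.linalg.norm(np.cross(d,a),axis=1)-.028
        o=least_squares(r,[c[0],c[1],0,0],loss='soft_l1',f_scale=.0015)
        print(n,len(P),'xy@%.3f'%zm,o.x[:2],'tilt',o.x[2:],'res',np.abs(r(o.x)).mean(),'zmin',np.percentile(P[:,2],1))
E
python3 - <<'E'
from h import *
from plant import robot
fit(robot,(.53,-.262),.182,.248)
fit(robot,(.53,-.262),.15,.248,('side',))
E
```

```text
side 1071 xy@0.215 [ 0.53075343 -0.26174192] tilt [ 0.00228939 -0.00983063] res 0.0004995616625448392 zmin 0.18278040124054992
top 31
side 1099 xy@0.199 [ 0.53067615 -0.26150018] tilt [ 0.00096183 -0.01426473] res 0.0005089613672880708 zmin 0.18070217759394294
```

Run:
```python
from h import *
from plant import robot
ph,t=np.radians(-100),np.radians(75)
P=lambda z:tcp_for([.530,-.262,z],ph,t)
robot.move_straight(P(.16),vel=.1)
robot.move_straight(P(.134),vel=.04); robot.sleep(.4)
s=robot.sense();print(s['t'],s['wrist_force'],np.round(s['joint_pos'],2))
c=robot.move_straight(P(.092),vel=.012,contact_N=2.5)
s=robot.sense();print(c,s['t'],s['tcp_pos'],s['wrist_force'])
robot.sleep(.3);s=robot.sense();print(s['tcp_pos'],s['wrist_force'],s['torque'])
fit(robot,(.53,-.262),s['tcp_pos'][2]-.045,s['tcp_pos'][2]-.02,('side',))
show(robot,'side','set',(160,330,120,248),4.6)
```

```text
20.0417 [-0.89522385  0.35148873 -4.16220338] [-0.81  1.18  1.09  1.99  0.47  0.73 -0.57]
True 22.7083 [ 0.52870357 -0.26958095  0.09523136] [-0.12004865  1.23621501  4.65447476]
[ 0.52866655 -0.26958068  0.09522874] [0.51126043 1.16643284 5.84263476] [-0.06097921 -0.15454831 -0.01280545]
side 278 xy@0.063 [ 0.53087858 -0.26225058] tilt [ 0.00835129 -0.00717321] res 0.00047225119167353124 zmin 0.05046575256407325
```

View pics/set.png

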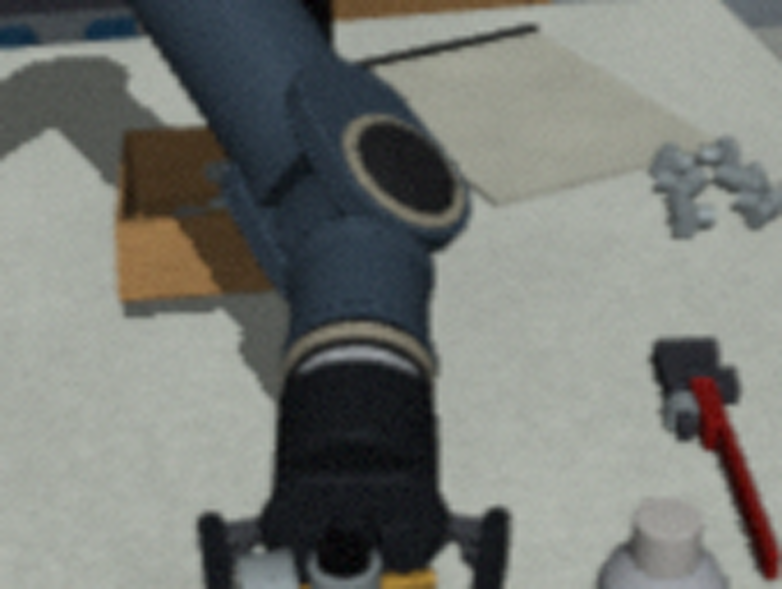

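Contact felt: Fz went from -4.2 to +5.8 N with the foot at about 6 mm, and the bottle is still vertical. The crop missed the tray. I'll ease off the extra force, then open slowly.

Run:
```python
from h import *
from plant import robot
for i in range(4):
    s=robot.sense();f=s['wrist_force'][2];print(s['tcp_pos'],s['wrist_force'],s['opening'])
    if f<1.5: break
    p=np.array(s['tcp_pos']);p[2]+=.0003;robot.move_straight(p,vel=.005);robot.sleep(.3)
print(robot.sense()['wrist_force'])
fit(robot,(.531,-.262),.05,.075,('side',))
show(robot,'side','set2',(160,330,210,338),4.6)
```

```text
[ 0.52868653 -0.26958829  0.09521674] [-0.39082162  1.21004054  5.82477593] 0.6367835445557399
[ 0.5287898 -0.269534   0.0952603] [ 1.03139119 -0.67037419 -0.08903994] 0.6403719084675016
[ 1.03139119 -0.67037419 -0.08903994]
side 280 xy@0.062 [ 0.53074452 -0.26216265] tilt [ 0.00616949 -0.00808358] res 0.00047587944994799484 zmin 0.050351668803599446
```

View pics/set2.png

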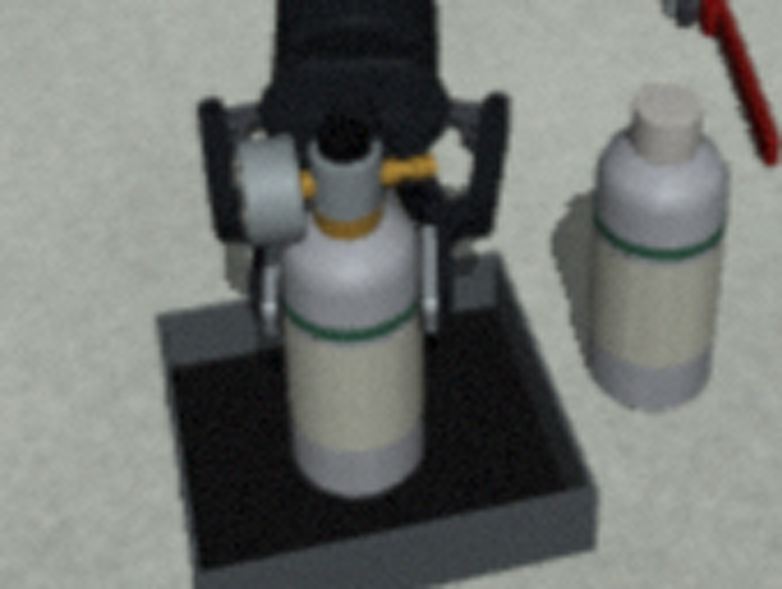

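The bottle stands on the rubber with the liner carrying its weight, clear of the mate. Opening in small steps, then backing straight out level.

Run:
```python
from h import *
from plant import robot
for o in(.66,.70,.76,.85,1.0):
    robot.grip(o,20);s=robot.sense();print(s['t'],s['opening'],s['wrist_force'])
p=np.array(s['tcp_pos']);b=-np.array([np.cos(np.radians(-100)),np.sin(np.radians(-100)),0])
robot.move_straight(p+.1*b,vel=.05,contact_N=4)
q=np.array(robot.sense()['tcp_pos']);print(q-p)
if np.linalg.norm(q-p)>.095: robot.move_straight(q+.08*b+[0,0,.1],vel=.1)
s=robot.sense();print(s['t'],s['wrist_force'])
fit(robot,(.531,-.262),.05,.115,('side','top'))
show(robot,'side','end',None,1.5)
```

```text
24.425 0.659668190179755 [ 0.64078089 -0.78929523  0.66911688]
24.6417 0.6985681312660714 [-0.02772445 -0.90338162  0.14557728]
24.8667 0.7571087532068626 [0.35096311 0.20805092 0.12019804]
25.1167 0.8510883853802239 [-0.23581836  0.03828899  0.11497948]
25.4083 0.9995883200964472 [0.36015035 0.28896451 0.27750319]
[1.71896384e-02 9.82310575e-02 7.66415278e-05]
28.9917 [-0.3005648  -0.1668008  -0.43441768]
side 767 xy@0.083 [ 0.53048326 -0.26177171] tilt [0.00209799 0.00781181] res 0.000511486252213194 zmin 0.05122549425078964
top 129 xy@0.083 [ 0.5285644  -0.25954768] tilt [-0.00043425 -0.00878067] res 0.0004404471107293367 zmin 0.05051271078154267
```

View pics/end.png

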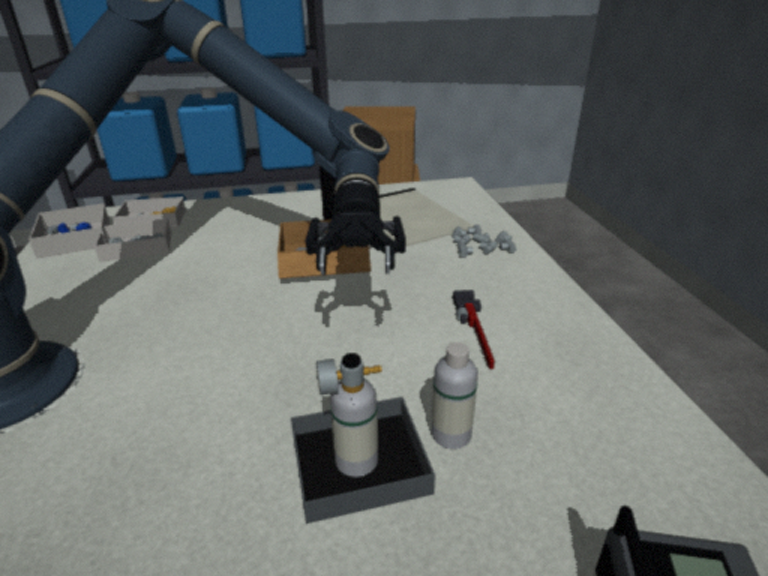

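The bottle stands alone in the tray at px (355,430), tilt about 0.008 rad. The arm is well clear, and the mate and wrench have not moved.

```bash
python3 -c "
from plant import robot
robot.close_job();print(robot.sense()['t'])"
```

```text
the job is handed in; nothing more can be done
the job is handed in; nothing more can be done
```

The bottle is standing upright in the tray on the rubber lining, and I handed the job in at about 29 s of the 51 s allowed. No verdict is reported.

- **Grip:** I took the bottle by the can about 92 mm from the foot with a 45 N grip, lifted it, and turned it upright clear of everything.
- **Placing:** I lowered it until I felt the lining. The contact stop overshot slightly, to about 10 N on the lining against the 30 N limit. I eased off until the lining carried just the bottle's weight, opened the fingers in small steps and backed out level.
- **Final position:** Depth fits put the bottle about 2–5 mm from the tray's middle, with a tilt of about 0.008 rad (limit 0.06). The two cameras disagree on the direction of that tilt and by about 2 mm on position, which is within calibration error. The foot is about 6 mm above the bench.
- **Surroundings:** In the last picture the mate and the wrench look unmoved and the arm is clear. The flask is hidden behind the arm there. The arm crossed it with about 0.15 m to spare and felt no contact, but I did not check its position again.

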